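# Load the indexing turntable, count it to the third stop and hold it

### The job

Stand the small tin upright in the ring nest of the indexing turntable and let go of it. Then grip the turntable's centre knob, turn it anticlockwise (seen from above) back to its end stop, and from there clockwise, counting the clicks, to the third stop, without ever turning past that stop to the next one. Finish with the knob still gripped, holding the table still at the third stop with the tin standing in its nest; leave the other things alone.

Things in the scene. Friction and masses are not known exactly. Their poses are not given: they have to be found in the camera images.
- tin: small printed food tin, an upright closed cylinder 57 mm in diameter and 72 mm high, 0.13 to 0.25 kg, loose on the bench to the right of the turntable; origin at the centre of its underside, z up along its axis
- nest (a point): centre of the seat in the turntable's ring nest: the plate's top (38 mm above the bench) inside the steel ring. The ring is 66 mm inside, 76 mm outside and its rim is 12 mm above the plate. The nest lies 110 mm from the turning axis and travels with the plate. The plate is a round aluminium disc 300 mm in diameter
- knob_grip (a point): grip point on the turning axis, 114 mm above the bench, amid the black bar knob on the turntable's central column (20 mm thick). x along the bar, which is 52 mm long (x), 14 mm thick (y) and 32 mm high, 96 to 128 mm above the bench, and stands square to the line from the axis to the nest
- knob: the black bar knob itself, fixed on the turntable plate and turning with it; origin on the axis at the bar's underside, 96 mm above the bench, x along the bar
- plate (a joint): turntable angle in rad, growing clockwise seen from above. A spring roller drops into a notch every 24 degrees: home 0, then 0.419, 0.838, third stop 1.257, fourth 1.676; hard end stop at -0.03. A notch takes about 0.2 N m to leave; past half way the plate snaps on to the next. It starts at the first or second stop and stays in a notch when let go
- stand: fixed dark steel foot of the turntable; origin on the turning axis at bench height. It carries the spring roller housing at the edge under the plate
- garlic: garlic bulb, 56 mm wide and high, a bystander near the tin; origin under its centre
- spice_jar: spice jar with dark cap, 41 mm in diameter and 105 mm high, a bystander behind on the right; origin under its centre
- steel_dish: shallow pressed steel dish, 116 mm wide and 19 mm high, a bystander to the left of the turntable; origin under its centre
Things that resemble listed ones, but are neither listed nor needed, are in the scene too. Leave any orange look-alike of the tin alone.

How it is judged:
By the outcome, as a careful person would: the job done as asked, in the order asked, and still so for the second after the job is handed in, while the arm keeps its last pose, push and grip.
It also fails if it takes over 67 s, if anything falls off the work surface, if the arm or the gripper's body presses on something with over 40 N, if the wrist force passes 120 N, or if a joint passes its speed limit or range.

### The arm

A 7-joint arm with a two-finger parallel gripper is mounted at the origin on a cart in front of the work surface, level with it; the furniture and walls round the work are solid. World frame = base frame: x ahead of the robot, y to its left, z up, the work surface at z = 0. Lengths are in m, angles in rad, forces in N, time in s.
With the tool pointing down it reaches from about 0.4 to 0.85 m from the base axis. Payload 10.4 kg.
Tool frame: the origin (TCP) lies midway between the tips of the shut fingers; the grasp point (between the pads) lies 19 mm behind it; z points along the fingers, y is the line along which they close (so a half turn about z gives the same grasp; the last joint's range is limited). The gripper opens to 85 mm and grips with 20 to 120 N. Pads are 22 mm wide; open, the fingers measure 114 mm over their backs; the gripper's body (76 mm by 85 mm) begins 54 mm behind the grasp point. The pads swing forward as they close: fully open they stand 13 mm farther back than shut.
Start: joints at [1.219, 0.332, -0.065, 1.46, 0.022, 1.35, -0.088], TCP at [0.202, -0.592, 0.231] pointing down, gripper open.
Joint ranges: [-2.6, 2.6], [-0.5, 2.12], [-1.47, 1.34], [0.16, 2.42], [-1.27, 4.41], [0.06, 2.06], [-2.6, 2.6]. Speed limits (rad/s): [2.22, 2.22, 2.79, 2.79, 3.14, 3.14, 3.14].

### API

Orientations are given as [roll, pitch, yaw] about the fixed x, y, z axes, in that order (R = Rz(yaw) Ry(pitch) Rx(roll)).
In Python, from station import status, capture, get_calibration, workorder gives the robot as it stands.
- The arm moves only by the tool play_rows, never from a script. Its argument "plan" is a list that holds one entry, the list of rows, each a list of 4 numbers: the shift along the tool's x, y, z in m, then the turn about the tool's z in rad. A call has exactly 10 rows; each row shifts and turns the commanded pose from where the row before left it, along the tool's axes as they then stand; what a row does not reach is not made up. A row lasts 1/8 s, in which the tool goes at most 62.5 mm and 10.7 degrees, less where a joint would pass 70% of its speed; a pose out of reach is approached as far as the arm can. A call is refused whole if a number of a shift passes 0.0625 or a number of a turn 0.188, either way. A call with a gripper value outside its range is refused whole. "grip" is the opening, from 0 (shut) to 1 (fully open), set as the call begins (left out, the last holds). The fingers move at their own pace and stop on an object; the grip force is fixed at half the most. Time passes only in rows, so rows that do not move let the fingers close, or fill a call up. It gives the time, the measured TCP pose, the force, the opening and the grip force at its end, in the units of the state.
- status.get_obs(): the state, without advancing time (a new reading comes with each control period).
- capture(name): name is "scene" or "side" or "wrist"; returns (picture, depth): 384x512x3 uint8, red, green, blue; 384x512 float32, m along the optical axis (not along the pixel's ray), 0 where there is no reading.
- get_calibration(name): a dict with "camera_matrix" (3x3 intrinsics, pixels), "k1" (the pictures are not rectified: a ray, as slopes to the right and down, at radius r is drawn at 1 + k1 r^2 times it, then the intrinsics apply), "R" (3x3) and "t" (3): a world point X has camera coordinates R X + t; the wrist camera has in their place "mount" (4x4, takes a point from camera to tool coordinates, whose origin is the TCP and whose axes are the flange's). Camera axes: x right, y down, z forward; pixel columns grow to the right and rows downward; lengths in m; the calibration is good to about 2 mm. A picture is of the moment at which its call begins: read the wrist's pose just before it. get_calibration takes no time and is no camera call.
- workorder.close_job(): hands the job in; it is judged then, once.
The state is a dict: "t": time; "q": joint angles; "qvel": joint speeds; "effort": joint torques, N m; "eef_pos": TCP position; "tool_rot": TCP orientation; "wrist_force": force on the tool from outside, world axes, zero at the start; "ft_torque": the same for the moment, N m; "grip_width": opening from 0.0 (shut) to 1.0 (fully open); "grip_force": force on a finger pad.
Only numpy, scipy, OpenCV 4.12 (cv2) and the standard library are available. Lean on these libraries where they do the work, as an engineer would, in place of code of your own. Each camera call takes 0.05 s, during which the arm holds its last target. There are 200 camera calls.

## Working session

There is one attempt and no reset: what is moved stays moved. The work goes in short steps, Python scripts to look and compute and a tool call to move; the robot and the scene stay as the last step left them, time stands still between calls to the robot, and variables do not carry over. Pictures are saved under pics/ and viewed, at most 10 in all, crops included, and the job is handed in when it is done.

Besides the shell and the picture viewer there is one more tool, called after ">>>" as a command line: name --argument value ..., lists and objects as JSON in quotes. play_rows: Moves the arm, as the interface text tells. Its arguments: {"type":"object","properties":{"plan":{"type":"array"},"grip":{"type":"number"}},"required":["plan"]}

```bash
ls; mkdir -p pics; cat > h.py <<'E'
import numpy as np, cv2
from station import status, capture, get_calibration, workorder
from scipy.spatial.transform import Rotation as Ro
def cam(n, obs=None):
    c=get_calibration(n); K=np.array(c["camera_matrix"]); k=c["k1"]
    if n=="wrist":
        o=obs; M=np.array(c["mount"]); T=np.eye(4)
        T[:3,:3]=rot(o); T[:3,3]=o["eef_pos"]; W=T@M
    else:
        R=np.array(c["R"]); W=np.eye(4); W[:3,:3]=R.T; W[:3,3]=-R.T@np.array(c["t"])
    return K,k,W
def rot(o):
    r=np.array(o["tool_rot"]); 
    return r if r.shape==(3,3) else (Ro.from_euler('xyz',r).as_matrix())
def rays(K,k,W,px):
    px=np.atleast_2d(np.array(px,float))
    u=cv2.undistortPoints(px[:,None],K,np.array([k,0,0,0.]))[:,0]
    return u, W[:3,3], np.c_[u,np.ones(len(u))]@W[:3,:3].T
def onz(C,px,z):
    u,o,d=rays(*C,px); s=(z-o[2])/d[:,2]; return o+d*s[:,None]
def bydepth(C,px,depth):
    u,o,d=rays(*C,px); p=np.atleast_2d(px).astype(int); return o+d*depth[p[:,1],p[:,0]][:,None]
E
python3 - <<'E'
from h import *
o=status.get_obs(); print({k:np.round(v,3).tolist() for k,v in o.items()})
ims=[]
for n in("scene","side"):
    im,d=capture(n); np.savez(f"pics/{n}0.npz",im=im,d=d); cv2.imwrite(f"pics/{n}0.png",im[:,:,::-1]); C=cam(n); print(n,C[0].round(1).tolist(),C[1],C[2].round(3).tolist())
E
```

```text
pics
{'t': 0.0, 'q': [1.219, 0.333, -0.065, 1.461, 0.022, 1.35, -0.088], 'qvel': [-0.0, -0.0, 0.0, -0.0, -0.0, 0.001, -0.001], 'effort': [0.001, -62.544, 0.05, -39.16, 0.016, 0.01, -0.0], 'eef_pos': [0.202, -0.591, 0.231], 'tool_rot': [-3.14, 0.0, 0.329], 'wrist_force': [-0.039, -0.159, -0.334], 'ft_torque': [0.014, 0.002, 0.017], 'grip_force': 0.0, 'grip_width': 0.999}
scene [[448.1, 0.0, 258.9], [0.0, 448.1, 192.1], [0.0, 0.0, 1.0]] -0.02865058127753166 [[-0.546, -0.333, 0.769, -0.438], [-0.837, 0.248, -0.488, 0.75], [-0.028, -0.91, -0.414, 0.644], [0.0, 0.0, 0.0, 1.0]]
side [[455.7, 0.0, 253.8], [0.0, 455.7, 182.1], [0.0, 0.0, 1.0]] -0.13494647306218518 [[-0.157, -0.59, 0.792, -0.692], [-0.988, 0.104, -0.118, 0.303], [-0.012, -0.801, -0.599, 1.05], [0.0, 0.0, 0.0, 1.0]]
```

View pics/scene0.png

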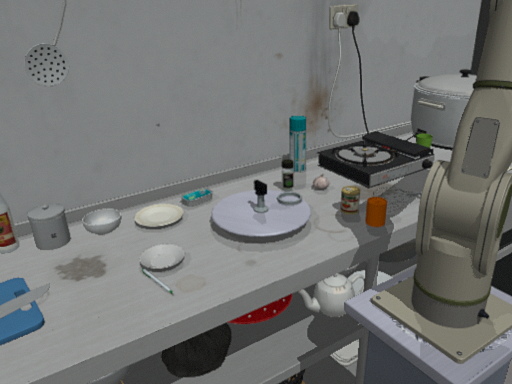

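View pics/side0.png

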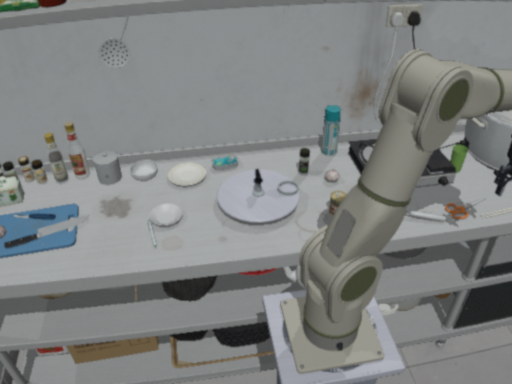

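The scene view shows two candidates for the tin: a printed one at (350,198) and an orange look-alike at (376,211). The garlic is at (320,183), the jar at (287,173), the knob at (260,187) and the ring at (290,198). I choose the printed one, and will check it in a close crop while measuring.

```bash
python3 - <<'E'
from h import *
z=np.load("pics/scene0.npz"); im,d=z["im"],z["d"]; C=cam("scene")
c=cv2.resize(im[150:250,200:400],None,fx=4,fy=4,interpolation=cv2.INTER_CUBIC); cv2.imwrite("pics/crop1.png",c[:,:,::-1])
for n,p in dict(tintop=(350,190),tinmid=(350,200),orange=(376,202),garlic=(320,183),jar=(287,163),knob=(260,184),ring=(290,193),plateL=(220,210),dish=(162,258),dish2=(160,215)).items():
    print(n,bydepth(C,p,d).round(3))
vv,uu=np.mgrid[150:250,200:400]; px=np.c_[uu.ravel(),vv.ravel()]; P=bydepth(C,px,d)
col=im[150:250,200:400].reshape(-1,3).astype(int)
def st(m,n): 
    q=P[m]; print(n,m.sum(),q.min(0).round(3),q.max(0).round(3),np.median(q,0).round(3))
# plate top
m=(abs(P[:,2]-.038)<.004)&(px[:,0]<320); st(m,"plate")
m=(px[:,0]>338)&(px[:,0]<362)&(P[:,2]>.066)&(P[:,2]<.08); st(m,"tintop")
m=(px[:,0]>338)&(px[:,0]<362)&(P[:,2]>.015)&(P[:,2]<.08); st(m,"tin")
m=(px[:,0]>250)&(px[:,0]<272)&(P[:,2]>.095)&(P[:,2]<.135); st(m,"knob")
k=P[m]; t=k[k[:,2]>.122]; print(t.mean(0), np.linalg.svd(t[:,:2]-t[:,:2].mean(0),full_matrices=False)[1:])
m=(px[:,0]>270)&(px[:,0]<310)&(P[:,2]>.045)&(P[:,2]<.055); st(m,"ring")
E
```

```text
tintop [[ 0.475 -0.163  0.069]]
tinmid [[ 0.453 -0.145  0.048]]
orange [[ 0.369 -0.165  0.068]]
garlic [[ 0.635 -0.179  0.033]]
jar [[ 0.704 -0.091  0.105]]
knob [[0.568 0.107 0.127]]
ring [[ 0.607 -0.031  0.046]]
plateL [[0.65  0.201 0.037]]
dish [[0.548 0.432 0.006]]
dish2 [[0.786 0.343 0.007]]
plate 3768 [ 0.426 -0.374  0.034] [0.949 0.253 0.042] [0.569 0.108 0.038]
tintop 447 [ 0.441 -0.437  0.066] [ 0.772 -0.133  0.08 ] [ 0.642 -0.327  0.07 ]
tin 1039 [ 0.441 -0.437  0.015] [ 0.772 -0.13   0.08 ] [ 0.604 -0.313  0.06 ]
knob 162 [0.549 0.092 0.095] [0.6  0.12 0.13] [0.569 0.107 0.114]
[0.5728933  0.10444718 0.12618519] (array([0.10979173, 0.03125428]), array([[-0.99725296, -0.07407111],
       [-0.07407111,  0.99725296]]))
ring 209 [ 0.541 -0.272  0.045] [0.945 0.031 0.055] [ 0.701 -0.082  0.049]
```

View pics/crop1.png

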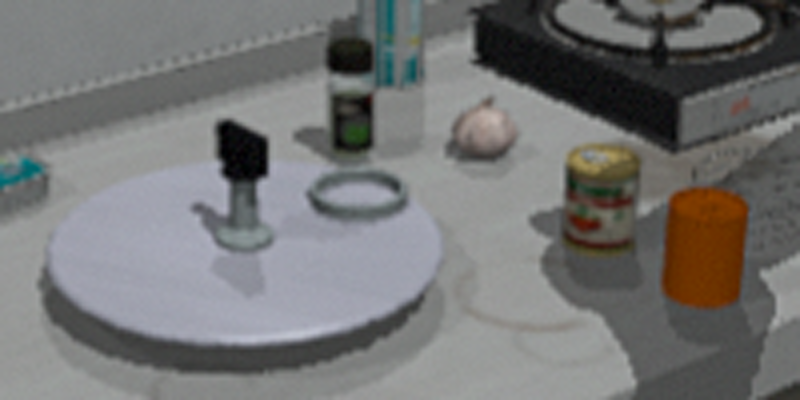

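The crop confirms it: the printed tin with the gold lid is at full-frame (350,198), centre about (0.48,-0.16), top at z about 0.07. The orange one stands nearer the robot. I'm moving above the tin.

>>> play_rows --plan '[[[0, 0, 0, 0.1645], [0, 0, 0, 0.1645], [0.034, -0.05, 0, 0], [0.034, -0.05, 0, 0], [0.034, -0.05, 0, 0], [0.034, -0.05, 0, 0], [0.034, -0.05, 0, 0], [0.034, -0.05, 0, 0], [0.034, -0.05, 0, 0], [0.034, -0.05, 0, 0]]]' --grip 1

```text
t: 1.35
eef_pos: [0.4745, -0.1899, 0.2312]
tool_rot: [3.141, 0.0, -0.0]
wrist_force: [1.4, -0.9, -0.3]
grip_width: 1.001
grip_force: 0.0
```

```bash
python3 - <<'E'
from h import *
o=status.get_obs(); print(o["eef_pos"],o["tool_rot"],o["q"]); im,d=capture("wrist"); np.savez("pics/w1.npz",im=im,d=d); cv2.imwrite("pics/w1.png",im[:,:,::-1])
C=cam("wrist",o); print(C[2].round(3))
np.savez("pics/w1c.npz",K=C[0],k=C[1],W=C[2])
vv,uu=np.mgrid[0:384,0:512]; px=np.c_[uu.ravel(),vv.ravel()]; P=bydepth(C,px,d)
def st(c,r,lo,hi,n):
    m=(np.hypot(P[:,0]-c[0],P[:,1]-c[1])<r)&(P[:,2]>lo)&(P[:,2]<hi); q=P[m]
    if len(q): print(n,len(q),q.min(0).round(4),q.max(0).round(4),((q.min(0)+q.max(0))/2).round(4)); 
    if len(q): print(cv2.minEnclosingCircle(q[:,:2].astype(np.float32)))
st((.48,-.16),.055,.064,.08,"tintop"); st((.37,-.17),.05,.064,.08,"orange"); st((.59,0),.06,.046,.056,"ring"); st((.575,.105),.05,.12,.135,"knob"); st((.635,-.18),.05,.02,.07,"garlic")
E
```

```text
[ 0.47452779 -0.18990058  0.2312154 ] [ 3.14135066e+00  7.36109982e-05 -4.98940500e-04] [ 0.66427259  0.10556895 -0.39729362  1.74003957  0.04253693  1.30438938
 -1.31353346]
[[-0.    -0.946 -0.325  0.557]
 [-1.     0.     0.    -0.19 ]
 [-0.     0.325 -0.946  0.372]
 [ 0.     0.     0.     1.   ]]
tintop 1965 [ 0.4443 -0.1921  0.0645] [ 0.501  -0.136   0.0721] [ 0.4727 -0.164   0.0683]
((0.47255009412765503, -0.16457438468933105), 0.02869381383061409)
orange 1512 [ 0.3404 -0.1972  0.064 ] [ 0.3969 -0.1414  0.0724] [ 0.3687 -0.1693  0.0682]
((0.3679797649383545, -0.16920825839042664), 0.029032263904809952)
ring 1192 [ 0.5432 -0.0485  0.046 ] [0.6185 0.0281 0.051 ] [ 0.5809 -0.0102  0.0485]
((0.5811136364936829, -0.010351927019655704), 0.038564883172512054)
garlic 1053 [ 0.6262 -0.2274  0.0201] [ 0.6521 -0.1739  0.0455] [ 0.6391 -0.2007  0.0328]
((0.6495621204376221, -0.20067930221557617), 0.026956524699926376)
```

View pics/w1.png

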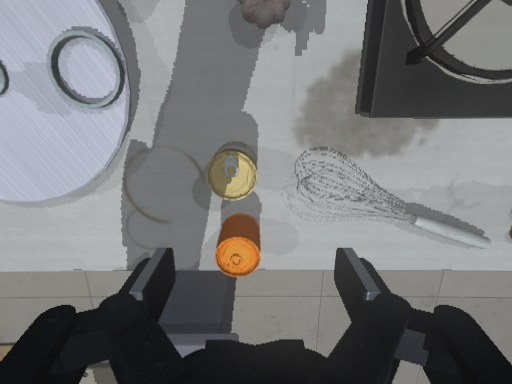

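In the wrist view the gold-lidded tin is at (232,172), the orange one at (238,250) and the ring at (87,70). The tin's measured radius of 28.7 mm and top height of 0.07 m match the description. I'm descending.

>>> play_rows --plan '[[[-0.002, -0.0255, 0, 0], [0, 0, 0.03, 0], [0, 0, 0.03, 0], [0, 0, 0.03, 0], [0, 0, 0.03, 0], [0, 0, 0.03, 0], [0, 0, 0.03, 0], [0, 0, 0.025, 0], [0, 0, 0, 0], [0, 0, 0, 0]]]'

```text
t: 2.65
eef_pos: [0.4724, -0.1662, 0.0272]
tool_rot: [3.141, -0.001, -0.0]
wrist_force: [0.9, -0.0, 0.7]
grip_width: 1.0
grip_force: 0.0
```

>>> play_rows --plan '[[[0, 0, 0, 0], [0, 0, 0, 0], [0, 0, 0, 0], [0, 0, 0, 0], [0, 0, 0, 0], [0, 0, 0, 0], [0, 0, 0, 0], [0, 0, 0, 0], [0, 0, 0, 0], [0, 0, 0, 0]]]' --grip 0

```text
t: 3.9
eef_pos: [0.4727, -0.1663, 0.0275]
tool_rot: [3.141, -0.002, -0.0]
wrist_force: [-1.5, 0.7, 7.2]
grip_width: 0.659
grip_force: 62.7
```

>>> play_rows --plan '[[[0, 0, -0.02, 0], [0, 0, -0.03, 0], [0, 0, -0.04, 0], [0.018, -0.026, 0, 0], [0.018, -0.026, 0, 0], [0.018, -0.026, 0, 0], [0.018, -0.026, 0, 0], [0.018, -0.026, 0, 0], [0.018, -0.026, 0, 0], [0, 0, 0, 0]]]'

```text
t: 5.15
eef_pos: [0.5805, -0.0072, 0.1164]
tool_rot: [-3.14, -0.0, 0.004]
wrist_force: [-0.8, -0.2, -2.3]
grip_width: 0.658
grip_force: 64.4
```

>>> play_rows --plan '[[[0, 0, 0, 0], [0, 0, 0, 0], [0, 0, 0, 0], [0, 0, 0, 0], [0, 0, 0, 0], [0, 0, 0, 0], [0, 0, 0, 0], [0, 0, 0, 0], [0, 0, 0, 0], [0, 0, 0, 0]]]'

```text
t: 6.4
eef_pos: [0.58, -0.0101, 0.1163]
tool_rot: [3.142, -0.0, -0.0]
wrist_force: [0.4, 0.6, -2.4]
grip_width: 0.661
grip_force: 64.4
```

```bash
cat > m.py <<'E'
from h import *
import sys
tag=sys.argv[1]; zb=float(sys.argv[2])
o=status.get_obs(); print(o["eef_pos"],o["tool_rot"],o["q"]); im,d=capture("wrist"); cv2.imwrite(f"pics/{tag}.png",im[:,:,::-1])
C=cam("wrist",o)
vv,uu=np.mgrid[0:384,0:512]; px=np.c_[uu.ravel(),vv.ravel()]; P=bydepth(C,px,d)
def fit(m,n):
    q=P[m]
    if len(q)<8: print(n,len(q)); return
    h=cv2.convexHull(q[:,:2].astype(np.float32))[:,0]
    A=np.c_[2*h,np.ones(len(h))]; s=np.linalg.lstsq(A,(h**2).sum(1),rcond=None)[0]
    print(n,len(q),"circ",cv2.minEnclosingCircle(q[:,:2].astype(np.float32)),"fit",s[:2],np.sqrt(s[2]+s[0]**2+s[1]**2),"z",np.median(q[:,2]))
R=lambda c:np.hypot(P[:,0]-c[0],P[:,1]-c[1])
e=o["eef_pos"]
fit((R(e)<.03)&(abs(P[:,2]-zb-.072)<.006),"tintop")
fit((R((.581,-.01))<.046)&(abs(P[:,2]-.05)<.004),"ring")
m=(R((.575,.105))<.05)&(P[:,2]>.118)&(P[:,2]<.135)
if m.sum()>8: print("knob",m.sum(),cv2.minAreaRect(P[m][:,:2].astype(np.float32)*1000))
m=(R((.575,.105))<.18)&(abs(P[:,2]-.038)<.003); fit(m,"plate")
np.savez(f"pics/{tag}.npz",im=im,d=d,P=P)
E
python3 m.py w2 .088
```

```text
[ 0.57997365 -0.010068    0.1163237 ] [ 3.14150325e+00 -7.86833289e-05 -6.24622052e-05] [ 0.3524003   0.37060513 -0.50108017  1.69908878  0.19448412  1.12147774
 -1.77582379]
tintop 11393 circ ((0.580013632774353, -0.01011132076382637), 0.030061103403568268) fit [ 0.58051297 -0.01028423] 0.028782616268641377 z 0.1562045839860882
ring 1064 circ ((0.5818464756011963, -0.010200333781540394), 0.037912070751190186) fit [ 0.58183135 -0.01016629] 0.03761250049706279 z 0.04821571941906974
knob 3055 ((577.0384521484375, 99.43077087402344), (52.18377685546875, 15.503275871276855), 2.967235803604126)
plate 58853 circ ((0.5772535800933838, 0.09976319223642349), 0.14901073276996613) fit [0.57719781 0.09452262] 0.1451530571986066 z 0.036553660894491274
```

View pics/w2.png

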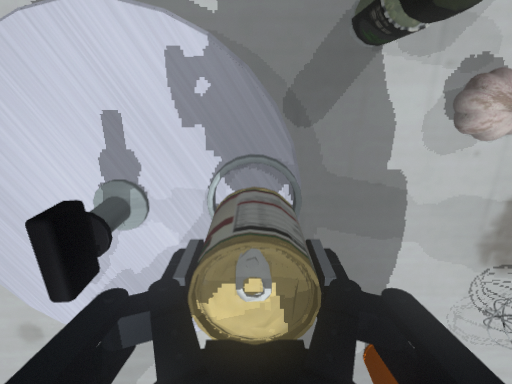

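The tin hangs upright at (255,295), the ring is at (255,195) and the knob at (65,250). The knob pose, the ring and the 110 mm spacing agree within 1 mm. The tin needs +1.8 mm in x, then I lower it.

>>> play_rows --plan '[[[0.0018, 0, 0, 0], [0, 0, 0.01, 0], [0, 0, 0.01, 0], [0, 0, 0.008, 0], [0, 0, 0.006, 0], [0, 0, 0.005, 0], [0, 0, 0.005, 0], [0, 0, 0.004, 0], [0, 0, 0.002, 0], [0, 0, 0, 0]]]'

```text
t: 7.7
eef_pos: [0.5817, -0.0101, 0.0663]
tool_rot: [3.142, 0.0, -0.0]
wrist_force: [0.4, 0.7, -2.5]
grip_width: 0.656
grip_force: 64.4
```

>>> play_rows --plan '[[[0, 0, 0.001, 0], [0, 0, 0, 0], [0, 0, 0.001, 0], [0, 0, 0, 0], [0, 0, 0, 0], [0, 0, 0, 0], [0, 0, 0, 0], [0, 0, 0, 0], [0, 0, 0, 0], [0, 0, 0, 0]]]'

```text
t: 8.95
eef_pos: [0.5825, -0.0101, 0.0656]
tool_rot: [3.141, -0.002, -0.0]
wrist_force: [-2.4, -0.2, 7.8]
grip_width: 0.655
grip_force: 65.3
```

Contact comes at exactly plate height (0.0275 + 0.038), so the tin is in its seat. I'm releasing it.

>>> play_rows --plan '[[[0, 0, 0, 0], [0, 0, 0, 0], [0, 0, 0, 0], [0, 0, 0, 0], [0, 0, 0, 0], [0, 0, 0, 0], [0, 0, -0.02, 0], [0, 0, -0.04, 0], [0, 0, -0.05, 0], [0, 0, -0.05, 0]]]' --grip 1

```text
t: 10.2
eef_pos: [0.5816, -0.0099, 0.2275]
tool_rot: [3.142, -0.001, 0.0]
wrist_force: [0.6, -0.8, 0.4]
grip_width: 0.998
grip_force: 0.0
```

>>> play_rows --plan '[[[0, 0, 0, 0], [0, 0, 0, 0], [0, 0, 0, 0], [0, 0, 0, 0], [0, 0, 0, 0], [0, 0, 0, 0], [0, 0, 0, 0], [0, 0, 0, 0], [0, 0, 0, 0], [0, 0, 0, 0]]]'

```text
t: 11.45
eef_pos: [0.5818, -0.0101, 0.2243]
tool_rot: [3.141, -0.0, -0.0]
wrist_force: [0.0, 0.7, 0.0]
grip_width: 0.999
grip_force: 0.0
```

```bash
python3 m.py w3 .038
```

```text
[ 0.58175694 -0.01010537  0.22432992] [ 3.14148114e+00 -9.60179253e-05 -1.96771453e-04] [ 0.36725837  0.28433593 -0.51655345  1.56773398  0.14337093  1.32734556
 -1.73764975]
tintop 2405 circ ((0.5822476148605347, -0.01064792089164257), 0.028684010729193687) fit [ 0.58242967 -0.0104322 ] 0.028225743774690098 z 0.10541320260529013
ring 534 circ ((0.5821167230606079, -0.010120782069861889), 0.03772302344441414) fit [ 0.58195266 -0.01017647] 0.03745624461515551 z 0.048199145013254285
knob 986 ((576.8841552734375, 99.69185638427734), (52.45188522338867, 14.029052734375), 2.16507887840271)
plate 39427 circ ((0.5767736434936523, 0.09980892390012741), 0.14935536682605743) fit [0.57687854 0.09962301] 0.1483322934078812 z 0.036584773654866176
```

View pics/w3.png

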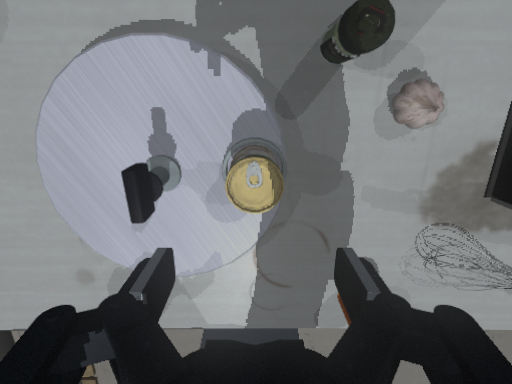

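The tin stands in the ring at (255,180), and the knob is at (140,190). Its axis is (0.577,0.0997) and the bar yaw about 0.045. Joint 7 sits near -1.74 and would run out turning clockwise, so I turn the gripper half round first.

>>> play_rows --plan '[[[0, 0, 0, -0.177], [0, 0, 0, -0.177], [0, 0, 0, -0.177], [0, 0, 0, -0.177], [0, 0, 0, -0.177], [0, 0, 0, -0.177], [0, 0, 0, -0.177], [0, 0, 0, -0.177], [0, 0, 0, -0.177], [0, 0, 0, -0.177]]]'

```text
t: 12.75
eef_pos: [0.5818, -0.0102, 0.2244]
tool_rot: [3.142, 0.0, 1.776]
wrist_force: [0.4, 0.1, -0.1]
grip_width: 1.0
grip_force: 0.0
```

>>> play_rows --plan '[[[0, 0, 0, -0.177], [0, 0, 0, -0.177], [0, 0, 0, -0.177], [0, 0, 0, -0.177], [0, 0, 0, -0.177], [0, 0, 0, -0.177], [0, 0, 0, -0.177], [0, 0, 0, -0.177], [0, 0, 0, 0], [0, 0, 0, 0]]]'

```text
t: 14.0
eef_pos: [0.5818, -0.0102, 0.2243]
tool_rot: [-3.142, 0.0, -3.102]
wrist_force: [0.1, 0.0, -0.2]
grip_width: 1.002
grip_force: 0.0
```

```bash
python3 - <<'E'
from h import *
o=status.get_obs(); print(o["tool_rot"],o["q"],o["eef_pos"])
print((rot(o).T@(np.array([.577,.0997,.096])-o["eef_pos"])).round(4))
E
```

```text
[-3.14156920e+00  2.76185032e-06 -3.10150445e+00] [ 0.71821133  0.4024356  -0.99158933  1.55040417  0.34081605  1.37395789
  1.30700311] [ 0.58175056 -0.01016721  0.22430714]
[0.0003 0.11   0.1283]
```

>>> play_rows --plan '[[[0, 0.037, 0, 0], [0, 0.037, 0, 0], [0, 0.036, 0, 0], [0, 0, 0, 0], [0, 0, 0.03, 0], [0, 0, 0.03, 0], [0, 0, 0.03, 0], [0, 0, 0.033, 0], [0, 0, 0, 0], [0, 0, 0, 0]]]'

```text
t: 15.25
eef_pos: [0.5776, 0.0996, 0.1026]
tool_rot: [3.142, 0.001, -3.099]
wrist_force: [0.2, 0.5, 1.3]
grip_width: 1.003
grip_force: 0.0
```

>>> play_rows --plan '[[[0, 0, 0, 0], [0, 0, 0, 0], [0, 0, 0, 0], [0, 0, 0, 0], [0, 0, 0, 0], [0, 0, 0, 0], [0, 0, 0, 0], [0, 0, 0, 0], [0, 0, 0, 0], [0, 0, 0, 0]]]' --grip 0

```text
t: 16.5
eef_pos: [0.577, 0.1001, 0.1017]
tool_rot: [3.141, 0.0, -3.097]
wrist_force: [-2.4, 1.4, 6.3]
grip_width: 0.147
grip_force: 59.7
```

```bash
python3 - <<'E'
from h import *
o=status.get_obs(); print({k:np.round(v,3).tolist() for k,v in o.items()})
E
```

```text
{'t': 16.5, 'q': [0.492, 0.533, -0.95, 1.681, 0.465, 1.172, 1.037], 'qvel': [0.0, -0.0, -0.0, 0.002, -0.001, 0.0, 0.003], 'effort': [0.813, -53.641, -13.9, -31.89, 0.598, -0.346, 0.043], 'eef_pos': [0.577, 0.1, 0.102], 'tool_rot': [3.141, 0.0, -3.097], 'wrist_force': [-2.374, 1.402, 6.254], 'ft_torque': [0.193, 0.372, -0.063], 'grip_force': 59.74, 'grip_width': 0.147}
```

>>> play_rows --plan '[[[0, 0, 0, -0.05], [0, 0, 0, -0.05], [0, 0, 0, -0.05], [0, 0, 0, -0.05], [0, 0, 0, -0.05], [0, 0, 0, -0.05], [0, 0, 0, -0.06], [0, 0, 0, -0.06], [0, 0, 0, 0], [0, 0, 0, 0]]]'

```text
t: 17.75
eef_pos: [0.5771, 0.0997, 0.1016]
tool_rot: [-3.141, 0.0, -2.678]
wrist_force: [-2.7, 1.3, 6.2]
grip_width: 0.153
grip_force: 60.0
```

```bash
cat > s.py <<'E'
from h import *
o=status.get_obs(); print({k:np.round(o[k],3).tolist() for k in("q","tool_rot","ft_torque","wrist_force","effort")}, "yaw mod", (o["tool_rot"][2]+np.pi))
E
python3 s.py
```

```text
{'q': [0.543, 0.571, -1.03, 1.679, 0.522, 1.195, 1.419], 'tool_rot': [-3.141, 0.0, -2.678], 'ft_torque': [-0.006, 0.396, -0.005], 'wrist_force': [-2.684, 1.297, 6.155], 'effort': [0.176, -53.037, -16.418, -31.023, 0.349, -0.487, 0.063]} yaw mod 0.46407139553203036
```

One notch back, and the torque is zero. I'm probing further for the end stop.

>>> play_rows --plan '[[[0, 0, 0, -0.02], [0, 0, 0, -0.02], [0, 0, 0, -0.02], [0, 0, 0, -0.02], [0, 0, 0, 0], [0, 0, 0, 0], [0, 0, 0, 0], [0, 0, 0, 0], [0, 0, 0, 0], [0, 0, 0, 0]]]'

```text
t: 19.0
eef_pos: [0.5771, 0.0997, 0.1016]
tool_rot: [-3.141, 0.0, -2.598]
wrist_force: [-1.5, 0.5, 6.3]
grip_width: 0.154
grip_force: 60.0
```

```bash
python3 s.py
```

```text
{'q': [0.553, 0.579, -1.045, 1.678, 0.534, 1.2, 1.491], 'tool_rot': [-3.141, 0.0, -2.598], 'ft_torque': [-0.04, 0.357, -0.135], 'wrist_force': [-1.527, 0.496, 6.263], 'effort': [-0.009, -53.036, -16.929, -30.806, 0.316, -0.479, 0.108]} yaw mod 0.5438855258638133
```

>>> play_rows --plan '[[[0, 0, 0, -0.05], [0, 0, 0, -0.05], [0, 0, 0, -0.05], [0, 0, 0, -0.05], [0, 0, 0, -0.05], [0, 0, 0, -0.05], [0, 0, 0, -0.04], [0, 0, 0, 0], [0, 0, 0, 0], [0, 0, 0, 0]]]'

```text
t: 20.25
eef_pos: [0.5773, 0.0995, 0.1016]
tool_rot: [-3.141, 0.0, -2.258]
wrist_force: [-0.5, -0.7, 5.9]
grip_width: 0.156
grip_force: 60.0
```

```bash
python3 s.py; python3 - <<'E'
from h import *
im,d=capture("side"); np.savez("pics/s2.npz",im=im,d=d)
im2,d2=capture("scene"); np.savez("pics/c2.npz",im=im2,d=d2)
cv2.imwrite("pics/c2.png",np.vstack([cv2.resize(x[:,:,::-1],None,fx=4,fy=4,interpolation=cv2.INTER_CUBIC) for x in (im2[160:235,200:340+60-0],)]) )
for n,i,dd in(("scene",im2,d2),("side",im,d)):
    C=cam(n); vv,uu=np.mgrid[0:384,0:512]; px=np.c_[uu.ravel(),vv.ravel()]; P=bydepth(C,px,dd)
    r=np.hypot(P[:,0]-.577,P[:,1]-.0997)
    m=(r>.07)&(r<.155)&(P[:,2]>.07)&(P[:,2]<.113)
    q=P[m]; print(n,m.sum(), q.min(0) if len(q) else 0, q.max(0) if len(q) else 0, np.median(q,0) if len(q) else 0)
    m=(r>.07)&(r<.155)&(P[:,2]>.105)&(P[:,2]<.113); q=P[m]; print(len(q), cv2.minEnclosingCircle(q[:,:2].astype(np.float32)) if len(q) else 0)
E
```

```text
{'q': [0.591, 0.616, -1.11, 1.676, 0.584, 1.222, 1.799], 'tool_rot': [-3.141, 0.0, -2.258], 'ft_torque': [-0.125, 0.148, -0.049], 'wrist_force': [-0.473, -0.716, 5.902], 'effort': [-0.406, -52.954, -19.039, -29.769, 0.026, -0.351, 0.069]} yaw mod 0.8836852947389424
scene 105 [0.63147987 0.00495342 0.07078077] [0.67893247 0.05989447 0.11121462] [0.63880862 0.0243144  0.10353108]
44 ((0.655656635761261, 0.025337647646665573), 0.027422595769166946)
side 232 [0.62796434 0.00211582 0.07015476] [0.69369767 0.05956179 0.11265128] [0.64607179 0.03241495 0.1024976 ]
96 ((0.6595165133476257, 0.029402831569314003), 0.03172215819358826)
```

View pics/c2.png

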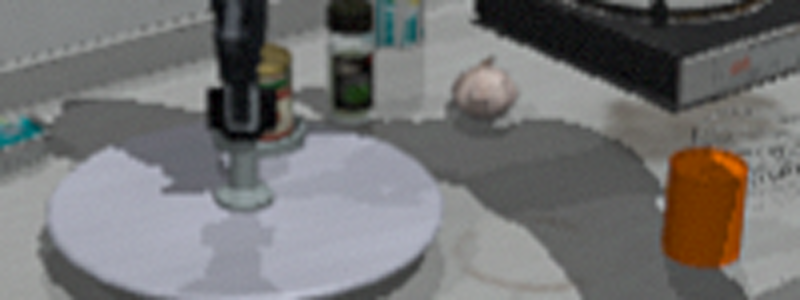

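The tin (270,90 in the crop) has turned with the plate by about 48°, two notches, and still stands. I'm probing the end stop again.

>>> play_rows --plan '[[[0, 0, 0, -0.02], [0, 0, 0, -0.02], [0, 0, 0, -0.02], [0, 0, 0, 0], [0, 0, 0, 0], [0, 0, 0, 0], [0, 0, 0, 0], [0, 0, 0, 0], [0, 0, 0, 0], [0, 0, 0, 0]]]'

```text
t: 21.6
eef_pos: [0.5773, 0.0994, 0.1017]
tool_rot: [-3.141, 0.0, -2.2]
wrist_force: [-1.2, -1.2, 5.7]
grip_width: 0.152
grip_force: 66.0
```

```bash
python3 s.py
```

```text
{'q': [0.597, 0.623, -1.121, 1.676, 0.592, 1.226, 1.852], 'tool_rot': [-3.141, 0.0, -2.2], 'ft_torque': [0.061, 0.237, -1.351], 'wrist_force': [-1.209, -1.191, 5.66], 'effort': [-1.06, -53.008, -19.768, -29.198, 0.741, -0.282, 1.312]} yaw mod 0.9416574610264572
```

The torque is -1.35 N m, against about 0.1 in a notch, so this is the end stop. Now clockwise, one click at a time.

>>> play_rows --plan '[[[0, 0, 0, 0.06], [0, 0, 0, 0.06], [0, 0, 0, 0.06], [0, 0, 0, 0.06], [0, 0, 0, 0.06], [0, 0, 0, 0.06], [0, 0, 0, 0.06], [0, 0, 0, 0.06], [0, 0, 0, 0], [0, 0, 0, 0]]]'

```text
t: 22.85
eef_pos: [0.5771, 0.0998, 0.1016]
tool_rot: [-3.141, 0.0, -2.677]
wrist_force: [-1.9, -0.5, 6.0]
grip_width: 0.152
grip_force: 60.0
```

```bash
python3 s.py
```

```text
{'q': [0.543, 0.571, -1.03, 1.679, 0.522, 1.195, 1.419], 'tool_rot': [-3.141, 0.0, -2.677], 'ft_torque': [-0.044, 0.403, -0.124], 'wrist_force': [-1.885, -0.462, 6.043], 'effort': [0.072, -53.069, -16.393, -30.985, 0.34, -0.498, 0.075]} yaw mod 0.4644940640783588
```

>>> play_rows --plan '[[[0, 0, 0, 0.06], [0, 0, 0, 0.06], [0, 0, 0, 0.06], [0, 0, 0, 0.06], [0, 0, 0, 0.06], [0, 0, 0, 0.06], [0, 0, 0, 0.059], [0, 0, 0, 0], [0, 0, 0, 0], [0, 0, 0, 0]]]'

```text
t: 24.1
eef_pos: [0.577, 0.1001, 0.1016]
tool_rot: [3.141, 0.0, -3.095]
wrist_force: [-1.7, 1.1, 5.7]
grip_width: 0.152
grip_force: 60.0
```

```bash
python3 s.py
```

```text
{'q': [0.492, 0.533, -0.95, 1.681, 0.465, 1.172, 1.039], 'tool_rot': [3.141, 0.0, -3.095], 'ft_torque': [0.245, 0.456, -0.116], 'wrist_force': [-1.747, 1.057, 5.745], 'effort': [0.822, -53.43, -13.781, -31.754, 0.659, -0.385, 0.109]} yaw mod 0.046534884237781515
```

Two clicks, with the same small torque offset each time, so the grip crept slightly at the end stop. On to the third.

>>> play_rows --plan '[[[0, 0, 0, 0.06], [0, 0, 0, 0.06], [0, 0, 0, 0.06], [0, 0, 0, 0.06], [0, 0, 0, 0.06], [0, 0, 0, 0.06], [0, 0, 0, 0.06], [0, 0, 0, 0.01], [0, 0, 0, 0], [0, 0, 0, 0]]]'

```text
t: 25.35
eef_pos: [0.577, 0.1005, 0.1016]
tool_rot: [3.141, 0.0, 2.76]
wrist_force: [-1.1, 3.8, 5.7]
grip_width: 0.15
grip_force: 60.0
```

```bash
python3 s.py; python3 - <<'E'
from h import *
o=status.get_obs(); im,d=capture("scene"); cv2.imwrite("pics/c3.png",cv2.resize(im[140:240,200:400],None,fx=4,fy=4,interpolation=cv2.INTER_CUBIC)[:,:,::-1])
im2,d2=capture("side")
for n,dd in(("scene",d),("side",d2)):
    P=bydepth(cam(n),np.c_[[a.ravel() for a in np.mgrid[0:384,0:512][::-1]]].T,dd)
    r=np.hypot(P[:,0]-.577,P[:,1]-.0997)
    for lo,hi,nm in((.105,.113,"top"),(.045,.054,"ring+")):
        q=P[(r>.065)&(r<.155)&(P[:,2]>lo)&(P[:,2]<hi)]
        if len(q)>5:
            c,R=cv2.minEnclosingCircle(q[:,:2].astype(np.float32)); print(n,nm,len(q),c,R,"ang",np.degrees(np.arctan2(c[1]-.0997,c[0]-.577)),"r",np.hypot(c[0]-.577,c[1]-.0997))
E
```

```text
{'q': [0.436, 0.499, -0.868, 1.683, 0.411, 1.152, 0.646], 'tool_rot': [3.141, 0.0, 2.76], 'ft_torque': [0.556, 0.248, 0.137], 'wrist_force': [-1.124, 3.761, 5.686], 'effort': [2.031, -54.075, -10.819, -32.022, 0.865, 0.097, -0.164]} yaw mod 5.901313592341863
scene top 128 (0.5360704064369202, -0.002306818263605237) 0.03161712735891342 ang -111.86281327827777 r 0.10991188562436316
scene ring+ 114 (0.533701479434967, 0.002187201054766774) 0.03832799196243286 ang -113.9426138895833 r 0.10669352295830359
side top 128 (0.5340326428413391, -0.004706354811787605) 0.03240186348557472 ang -112.36910992962775 r 0.1129020845967195
side ring+ 96 (0.5802091360092163, 0.0850633829832077) 0.13815292716026306 ang -77.63336031678564 r 0.014984295499685756
```

View pics/c3.png

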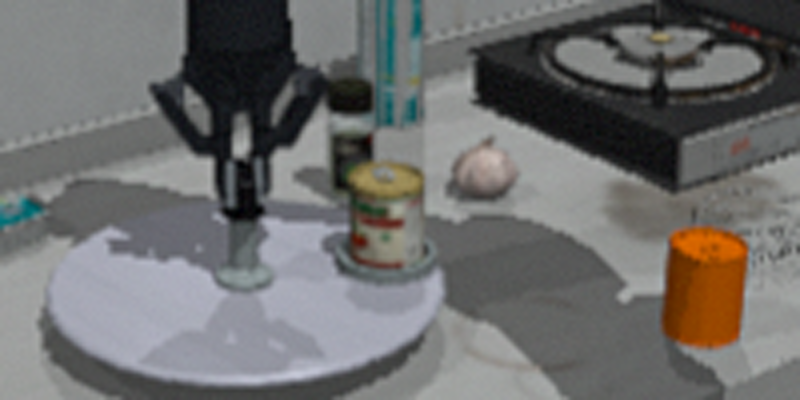

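The tin stands in its nest (388,220 in the crop) at -112°, where the third stop is expected (-111.5°). The torque is +0.14 N m, so I ease back a hair and let it settle.

>>> play_rows --plan '[[[0, 0, 0, -0.006], [0, 0, 0, 0], [0, 0, 0, 0], [0, 0, 0, 0], [0, 0, 0, 0], [0, 0, 0, 0], [0, 0, 0, 0], [0, 0, 0, 0], [0, 0, 0, 0], [0, 0, 0, 0]]]'

```text
t: 26.7
eef_pos: [0.577, 0.1005, 0.1016]
tool_rot: [3.141, 0.0, 2.765]
wrist_force: [-0.4, 3.6, 5.1]
grip_width: 0.153
grip_force: 60.0
```

```bash
python3 s.py
```

```text
{'q': [0.437, 0.499, -0.869, 1.683, 0.411, 1.152, 0.652], 'tool_rot': [3.141, 0.0, 2.765], 'ft_torque': [0.513, 0.305, 0.032], 'wrist_force': [-0.412, 3.618, 5.081], 'effort': [1.974, -54.053, -10.907, -31.989, 0.955, 0.096, -0.019]} yaw mod 5.906970806512583
```

```bash
python3 -c "
from station import workorder; print(workorder.close_job())"
```

```text
the job is handed in; nothing more can be done
None
```

The tin stands in the ring nest, and the table was turned back to its end stop, then three clicks clockwise to the third stop, where the knob is still gripped; the job was handed in at about 27 s and no verdict came back.

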